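Close the plate exposure unit and press its sunken start key

TASK

Start the exposure on the UV plate unit using fingertips only, gripping nothing: push the part-open lid fully shut from its outer side without slamming it, then reach down into the deep round well on the control deck, press the sunken start key all the way in and let it come back up. Never press the start key while the lid is open, and do not touch the black blanket under the lid. Leave the stop key and the minute dial as they are, and do not shift or lift the ink tin, the bottle or the brayer beside the unit.

Things in the scene. Friction and masses are not known exactly. Their poses are not given: they have to be found in the camera images.
- unit: fixed grey UV plate exposure unit, 280 (x) x 400 (y) x 110 mm high. Origin: centre of its underside, z up, front to -x. Glass bed with lid: y -75 to +200 mm. Level control deck, top 110 mm above the table: y -200 to -75 mm; on it, front to back at y -137.5: display (x -105), stop key (x -55), start key's well (x +20), minute dial (x +95)
- lid (a joint): lid angle in rad: 0 shut and level on the rim, up to 1.2 open. Flat white steel panel, 268 mm from hinge to free edge, 270 mm wide, 14 mm thick, hinged along the unit's back (+x). When open its free edge stands up over the bed and its outer face looks up and to the back (+x). Stiff hinges keep any angle; up to about 7 N near the free edge pushes it down
- lid_hinge (a point): middle of the lid's hinge line (fixed; along the unit's y, 110 mm above the table; in the unit's frame x +128, y +62.5 mm). The lid's underside passes through this line, its outer face lies 14 mm off it. Frame parallel to the unit's
- lid_edge (a point): middle of the lid's free edge, on its outer face (moves with the lid). Frame of the lid: x towards the hinge, y along the edge, z out of the outer face
- blanket: black rubber pressure blanket on the underside of the lid, 250 x 250 x 10 mm, reaching to 15 mm from the free edge; to be kept untouched. Origin: on the hinge line; x towards the hinge, z towards the lid's outer face
- well_mouth (a point): centre of the mouth of the start key's well, level with the deck (110 mm above the table). Round hole with a straight upright wall, 48 mm in diameter, 30 mm deep to its floor. Frame parallel to the unit's
- start_key_top (a point): centre of the top of the round white start key, 26 mm in diameter, in the middle of the well; 18 mm below the deck when up (moves with the key)
- start_key (a joint): travel of the start key in m: 0 up, 0.005 fully in; a spring brings it back. It starts to move at 1.6 N and is fully in at 4.2 N
- stop_key_top (a point): centre of the top of the round white stop key, 29 mm in diameter, standing 1 mm above the deck, 75 mm in front of the well; not to be pressed
- stop_key (a joint): travel of the stop key in m: 0 up, 0.005 fully in, springs back; not to be pressed
- dial_mark (a point): the end of the white pointer line on top of the black minute dial (40 mm in diameter, top 18 mm above the deck, axis 75 mm behind the well), 17 mm from the dial's axis; already set, not to be turned
- ink_tin_center (a point): centre (half-way up) of a round ink tin, 72 mm in diameter, 65 mm tall, loose on the table beside the deck; leave alone
- fluid_center (a point): centre (half-way up) of a small white bottle, 48 mm in diameter, 110 mm tall, loose on the table beside the deck; leave alone
- brayer_roller (a point): centre of the black roller (40 mm diameter, 100 mm long) of a hand brayer with a wooden handle, loose on the table at the other side of the unit; leave alone

How it is judged:
On the way, in this order (a step that is already met when the one before it is completed fails the run):
1. the lid is fully shut (value of joint lid below 0.03 rad), for 0.2 s.
2. the start key is pressed all the way in, with the lid shut (value of joint start_key above 0.0038 m and value of joint lid below 0.03 rad), for 0.1 s.
At the end, for the whole second after the job is handed in: the lid is shut (within 0.03 rad), the start key has been pressed in (past 3.8 mm of its 5) after that and is up again (within 1.2 mm), the stop key is up, the dial pointer is within 5 mm of where it was, and tin, bottle and brayer are within 20 mm of where they stood (value of joint lid below 0.03 rad and value of joint each of start_key, stop_key below 0.0012 m and distance of dial_mark from where it was at the start of the episode below 0.005 m and distance of each of ink_tin_center, fluid_center, brayer_roller from where it was at the start of the episode below 0.02 m); the robot touches nothing.
It fails at once if the start key pressed (over 2 mm) while the lid is open (over 0.05 rad) (value of joint start_key above 0.002 m and value of joint lid above 0.05 rad).
It fails at once if the lid slammed (closing faster than 2 rad/s) or lifted further open (past 1.1 rad) (velocity of joint lid below -2 rad/s or value of joint lid above 1.1 rad).
It fails at once if the blanket under the lid touched (over 1 N), as in gripping the lid (contact force between any of the fingers, the arm and blanket above 1 N).
It fails at once if the stop key pressed (over 2 mm) or the minute dial turned (pointer moved over 5 mm) (value of joint stop_key above 0.002 m or distance of dial_mark from where it was at the start of the episode above 0.005 m).
It fails at once if the ink tin, the bottle or the brayer moved or lifted (over 20 mm) (distance of any of ink_tin_center, fluid_center, brayer_roller from where it was at the start of the episode above 0.02 m).
It also fails if it takes over 46 s, if anything falls off the work surface, if the arm or the gripper's body presses on something with over 40 N, if the wrist force passes 120 N, or if a joint passes its speed limit or range.

ROBOT

A 6-joint arm with a two-finger parallel gripper is mounted at the origin on the work surface. World frame = base frame: x ahead of the robot, y to its left, z up, the work surface at z = 0. Lengths are in m, angles in rad, forces in N, time in s.
With the tool pointing down it reaches from about 0.375 to 0.9 m from the base axis. Payload 3.1 kg.
Tool frame: the origin (TCP) lies between the finger pads; the fingertips stand 8 mm ahead of it and the grasp point (between the pads) lies 11 mm behind it; z points along the fingers, y is the line along which they close (so a half turn about z gives the same grasp; the last joint's range is limited). The gripper opens to 87 mm and grips with 3 to 60 N. Pads are 19 mm wide; open, the fingers measure 117 mm over their backs; the gripper's body (75 mm by 190 mm) begins 51 mm behind the grasp point.
Start: joints at [1.075, 0.527, 1.433, -0, 1.181, -0.178], TCP at [0.195, 0.594, 0.208] pointing down, gripper open.
Joint ranges: [-3.08, 3.08], [-0.75, 2.2], [0.22, 2.44], [-1.43, 4.57], [0, 2.65], [-2.85, 2.85]. Speed limits (rad/s): [2.79, 2.79, 3.14, 3.14, 3.14, 3.14].

INTERFACE

Orientations are given as a unit quaternion [x, y, z, w].
In Python, from rig import robot, vision, job gives the robot as it stands.
- The arm moves only by the shell command python3 -m handwheel 'ROWS' [OPENING] [FORCE]. ROWS is JSON, a list of rows, each a list of 4 numbers: the shift along the tool's x, y, z as a fraction of full scale, then the turn about the tool's z as a fraction of full scale. A call has 1 to 20 rows; each row is the pose to reach, as a shift and turn from the pose commanded when the call began, along the tool's axes at that moment, turning the shorter way round; what a row does not reach only later rows make up. Full scale, the value 1, is 300 mm for a shift and 2 pi rad for a turn. A row lasts 1/12 s, in which the tool goes at most 41.7 mm and 7.16 degrees, less where a joint would pass 70% of its speed; a pose out of reach is approached as far as the arm can. A call with a number of a shift or a turn outside -1 to 1 is refused whole. A call with a gripper value outside its range is refused whole. OPENING is the opening in per cent of the stroke, from 0 (shut) to 100 (fully open), set as the call begins (- or left out, the last holds). The fingers move at their own pace and stop on an object; FORCE is the grip in N (left out, the last holds). Time passes only in rows, so rows that repeat a pose let the fingers close. It gives the time, the measured TCP pose, the force, the opening and the grip force at its end, in the units of the state.
- robot.get_obs(): the state, without advancing time (a new reading comes with each control period).
- vision.camera(name): name is "scene" or "top" or "wrist"; returns a dict with "frame" (400x640x3 uint8, red, green, blue), "K" (3x3 intrinsics, pixels), "cam_to_world" (4x4, takes a point from camera to world coordinates); the wrist camera has in their place "hand_eye" (4x4, takes a point from camera to tool coordinates, whose origin is the TCP and whose axes are the flange's). Camera axes: x right, y down, z forward; pixel columns grow to the right and rows downward; lengths in m; the calibration is good to about 2 mm. A picture is of the moment at which its call begins: read the wrist's pose just before it. There is no depth.
- job.hand_in(): hands the job in; it is judged then, once.
Trained networks look in the newest picture that a camera, given by its name, has taken for a name from the list of things; names that differ only in an ending like _2 or _b are one class to them, and where a whole thing is asked for, a point or a joint stands for the part that bears it (a point fixed in the world has none). Each returns a list of dicts, best first, with "conf" (0 to 1); they miss things now and then, are a little off and sometimes report something else, mostly with a low value. They report only what shows in the picture. A call takes as long as a camera call.
- vision.look_for(camera, label): "point" ([row, column] in pixels, amid what is visible of it).
- vision.outline_of(camera, label): "mask" (400x640 bool, what is visible of it) and "point" ([row, column] in pixels, amid what is visible of it).
The state is a dict: "time": time; "q": joint angles; "joint_velocities": joint speeds; "joint_torque": joint torques, N m; "position": TCP position; "tool_rot": TCP orientation; "ft_force": force on the tool from outside, world axes, zero at the start; "moment": the same for the moment, N m; "grip_width": finger opening in m; "grip_force": force on a finger pad.
Only numpy, scipy, OpenCV 4.12 (cv2) and the standard library are available. Lean on these libraries where they do the work, as an engineer would, in place of code of your own. Each camera call takes 0.05 s, during which the arm holds its last target. There are 200 camera calls.

## Working session

There is one attempt and no reset: what is moved stays moved. The work goes in short steps, Python scripts to look and compute and a shell command to move; the robot and the scene stay as the last step left them, time stands still between calls to the robot, and variables do not carry over. Pictures are saved under pics/ and viewed, at most 10 in all, crops included, and the job is handed in when it is done.

```bash
mkdir -p pics
python3 - <<'E'
from rig import robot, vision, job
import cv2, numpy as np
o=robot.get_obs(); print(o['time'],o['position'],o['tool_rot'],o['grip_width'])
for n in ('scene','top'):
    c=vision.camera(n); cv2.imwrite(f'pics/{n}0.png',c['frame'][:,:,::-1]); np.savez(f'{n}.npz',**c)
    print(n,c['K'].tolist(),np.round(c['cam_to_world'],4).tolist())
    for l in ['unit','lid_edge','well_mouth','start_key_top','stop_key_top','dial_mark','ink_tin_center','fluid_center','brayer_roller']:
        r=vision.look_for(n,l); print(l,[(x['point'],round(x['conf'],2)) for x in r[:2]])
E
```

```text
0.0 [0.19431116 0.59323373 0.20666928] [ 1.57742236e-01  9.87479737e-01 -1.01397200e-03 -3.58542915e-04] 0.08713156504911908
scene [[465.7893568907758, 0.0, 330.11309319448566], [0.0, 465.7893568907758, 193.0073889305039], [0.0, 0.0, 1.0]] [[0.321, 0.7537, -0.5735, 1.2625], [0.9469, -0.245, 0.2081, -0.192], [0.0164, -0.6098, -0.7924, 1.0658], [0.0, 0.0, 0.0, 1.0]]
unit [([194.9, 345.5], 0.76)]
lid_edge [([168.0, 369.9], 0.8), ([282.2, 265.2], 0.54)]
well_mouth [([197.1, 343.1], 0.87)]
start_key_top []
stop_key_top []
dial_mark [([197.8, 344.6], 0.61)]
ink_tin_center [([258.3, 240.9], 0.8)]
fluid_center [([282.2, 262.4], 0.85)]
brayer_roller [([169.1, 445.7], 0.68)]
top [[470.7775896663767, 0.0, 318.6136095213413], [0.0, 470.7775896663767, 199.16991860847875], [0.0, 0.0, 1.0]] [[0.0273, -0.9901, 0.1376, 0.4187], [-0.9996, -0.0275, 0.0001, 0.0731], [0.0037, -0.1375, -0.9905, 1.3076], [0.0, 0.0, 0.0, 1.0]]
unit [([202.7, 314.1], 0.94), ([225.3, 186.5], 0.4)]
lid_edge [([186.9, 284.6], 0.83), ([202.7, 312.9], 0.38)]
well_mouth [([201.8, 310.4], 0.96), ([152.5, 403.4], 0.74)]
start_key_top [([182.9, 360.9], 0.45)]
stop_key_top [([209.5, 371.0], 0.62)]
dial_mark [([152.7, 359.1], 0.66)]
ink_tin_center [([191.1, 418.1], 0.73), ([226.0, 185.5], 0.62)]
fluid_center [([151.3, 403.2], 0.76)]
brayer_roller [([223.6, 186.7], 0.77)]
```

View pics/scene0.png

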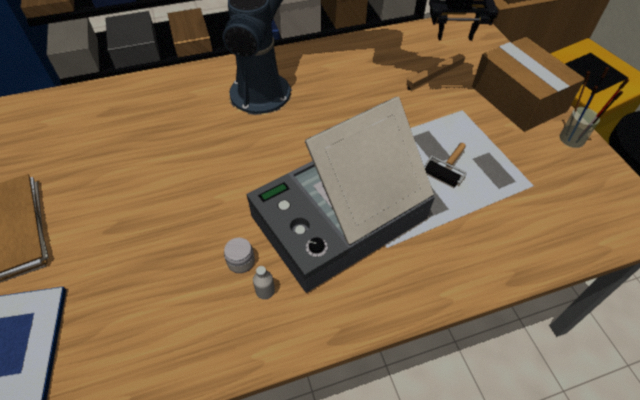

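View pics/top0.png

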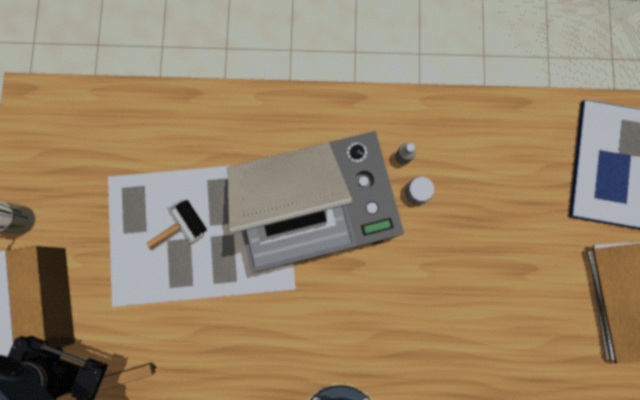

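```bash
cat > h.py <<'E'
import numpy as np
from scipy.optimize import least_squares
def proj(c,P):
    T=np.linalg.inv(c['cam_to_world']); p=T[:3,:3]@P+T[:3,3]; q=c['K']@p; return q[:2]/q[2]
def U(p,P):
    x,y,t=p[:3]; R=np.array([[np.cos(t),-np.sin(t),0],[np.sin(t),np.cos(t),0],[0,0,1]]); return R@np.array(P)/1000+[x,y,0]
def lid(a,y,s=268,n=14): return [128-s*np.cos(a)+n*np.sin(a),y,110+s*np.sin(a)+n*np.cos(a)]
E
python3 - <<'E'
from h import *
C={n:np.load(n+'.npz') for n in('scene','top')}
F=[('top',(208,372),(-55,-137.5,111)),('top',(152,357),(95,-137.5,128)),('top',(180,365),(20,-137.5,110)),('top',(132,376),(140,-200,110)),('top',(235,402),(-140,-200,110)),
('scene',(205,284),(-55,-137.5,111)),('scene',(245,316),(95,-137.5,128)),('scene',(225,300),(20,-137.5,110)),('scene',(197,249),(-140,-200,110)),
('top',(233,229),'L'),('top',(204,352),'R'),('scene',(138,307),'R'),('scene',(100,400),'L')]
def res(p):
    r=[]
    for n,px,P in F:
        if P in('L','R'): P=lid(p[3],62.5+(135 if P=='L' else -135))
        r+=list(proj(C[n],U(p,P))-[px[1],px[0]])
    return np.array(r)
s=least_squares(res,[.47,.03,.2,.9],loss='soft_l1'); p=s.x; print(p); print(res(p).reshape(-1,2).round(1).tolist()); np.save('p.npy',p)
for k,P in dict(well=(20,-137.5,110),edge=lid(p[3],62.5),hinge=(128,62.5,110),eR=lid(p[3],-72.5)).items(): print(k,U(p,P).round(3))
E
```

```text
[0.58618801 0.08589243 0.24905664 0.75998649]
[[-1.2, -0.4], [0.8, -1.8], [-1.1, -0.4], [0.5, -1.5], [0.5, -0.3], [0.9, -1.8], [0.1, -2.6], [-0.0, -0.8], [-1.5, -5.6], [-0.6, -1.2], [-0.2, 0.2], [-2.6, 1.5], [-1.4, -2.7]]
well [ 0.639 -0.042  0.11 ]
edge [0.516 0.133 0.305]
hinge [0.695 0.178 0.11 ]
eR [0.549 0.002 0.305]
```

```bash
cat > to.py <<'E'
import sys,json
from h import *
from rig import robot
from scipy.spatial.transform import Rotation as R
p=np.load('p.npy'); o=robot.get_obs(); A=R.from_quat(o['tool_rot']).as_matrix()
print(round(o['time'],2),o['position'].round(4),'f',np.round(o['ft_force'],1)); yaw=np.arctan2(A[1,1],A[0,1])
print('turn to align',-(p[2]+np.pi/2-yaw)/2/np.pi)
for t in json.loads(sys.argv[1]):   # tip position in unit frame mm
    d=U(p,t)+[0,0,.008]-o['position']; print(t,(A.T@d/.3).round(3))
E
python3 to.py '[[-20,62.5,380],[-20,62.5,310]]'
```

```text
1.0 [0.1947 0.5939 0.2077] f [ 0.2 -0.6  0.2]
turn to align -0.09005803863475435
[-20, 62.5, 380] [-1.6   -1.062 -0.601]
[-20, 62.5, 310] [-1.6   -1.062 -0.368]
```

```bash
python3 -m handwheel '[[0,0,-0.14,-0.02],[0,0,-0.28,-0.04],[-0.04,-0.03,-0.41,-0.06],[-0.12,-0.08,-0.5,-0.08],[-0.23,-0.15,-0.55,-0.09],[-0.34,-0.23,-0.58,-0.09],[-0.45,-0.3,-0.58,-0.09],[-0.57,-0.38,-0.58,-0.09],[-0.68,-0.45,-0.58,-0.09],[-0.8,-0.53,-0.58,-0.09],[-0.8,-0.53,-0.58,-0.09]]' 0 20; python3 to.py '[[-20,62.5,380],[-20,62.5,310]]'
```

```text
time: 1.92
position: [0.3775, 0.3629, 0.3818]
tool_rot: [-0.12, 0.993, -0.002, 0.001]
ft_force: [-0.1, 0.3, -0.6]
grip_width: 0.0215
grip_force: 0.0
1.92 [0.3775 0.3629 0.3818] f [-0.1  0.3 -0.6]
turn to align -0.001239562841744345
[-20, 62.5, 380] [-0.387 -0.855 -0.017]
[-20, 62.5, 310] [-0.386 -0.854  0.217]
```

```bash
python3 -m handwheel '[[-0.05,-0.12,-0.02,0],[-0.1,-0.23,-0.02,0],[-0.16,-0.35,-0.02,0],[-0.21,-0.47,-0.02,0],[-0.27,-0.59,-0.02,0],[-0.32,-0.71,-0.02,0],[-0.37,-0.82,-0.02,0],[-0.387,-0.855,0.06,0],[-0.387,-0.855,0.15,0],[-0.387,-0.855,0.2,0],[-0.387,-0.855,0.2,0]]'; python3 to.py '[[-20,62.5,290],[-28,62.5,270],[-82,62.5,140]]'
python3 - <<'E'
from rig import vision
import cv2
a=vision.camera('scene')['frame'][60:270,220:480,::-1];cv2.imwrite('pics/s1.png',cv2.resize(a,None,fx=2.8,fy=2.8))
E
```

```text
time: 2.83
position: [0.5464, 0.1476, 0.3176]
tool_rot: [-0.124, 0.992, 0.0, -0.004]
ft_force: [-0.5, -0.2, 0.1]
grip_width: 0.0006
grip_force: 0.0
2.83 [0.5464 0.1476 0.3176] f [-0.5 -0.2  0.1]
turn to align -0.00022752527637609843
[-20, 62.5, 290] [-0.012 -0.024  0.065]
[-28, 62.5, 270] [ 0.014 -0.024  0.132]
[-82, 62.5, 140] [ 0.191 -0.025  0.567]
```

View pics/s1.png

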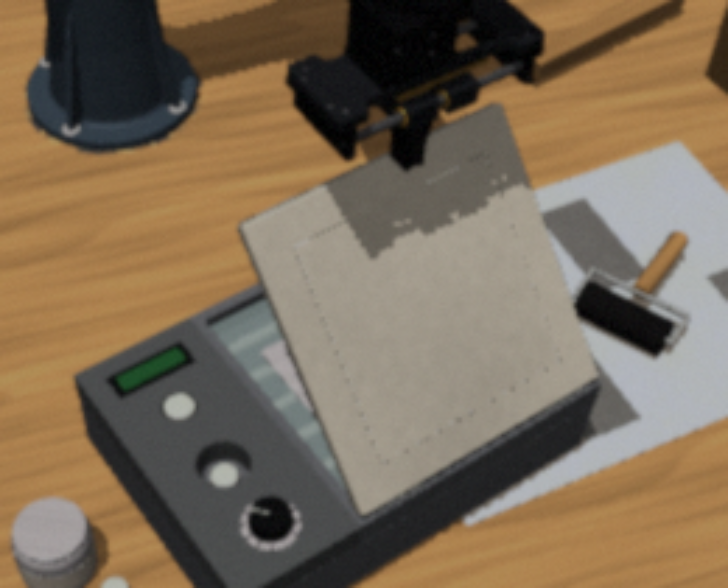

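```bash
python3 -m handwheel '[[-0.01,0,0.04,0],[-0.02,0,0.08,0],[-0.02,0,0.12,0],[0.005,0,0.15,0],[0.035,0,0.18,0],[0.06,0,0.21,0],[0.085,0,0.25,0],[0.11,0,0.29,0],[0.135,0,0.33,0],[0.15,0,0.37,0],[0.165,0,0.41,0],[0.18,0,0.45,0],[0.19,0,0.49,0],[0.2,0,0.53,0],[0.205,0,0.56,0],[0.21,0,0.58,0],[0.21,0,0.595,0],[0.21,0,0.595,0]]'; python3 to.py '[[-86,62.5,124],[-86,62.5,121]]'
```

```text
time: 4.38
position: [0.4881, 0.1327, 0.1429]
tool_rot: [-0.124, 0.992, 0.0, 0.0]
ft_force: [-0.1, -0.1, -0.1]
grip_width: 0.0004
grip_force: 0.0
4.38 [0.4881 0.1327 0.1429] f [-0.1 -0.1 -0.1]
turn to align -4.405624860789907e-05
[-86, 62.5, 124] [ 0.008 -0.024  0.036]
[-86, 62.5, 121] [ 0.008 -0.024  0.046]
```

```bash
python3 -m handwheel '[[0,0,0.01,0],[0,0,0.02,0],[0,0,0.03,0],[0,0,0.036,0],[0,0,0.041,0],[0,0,0.041,0]]'; python3 to.py '[[-86,62.5,121]]'
python3 - <<'E'
from rig import vision
import cv2
a=vision.camera('scene')['frame'][60:270,220:480,::-1];cv2.imwrite('pics/s2.png',cv2.resize(a,None,fx=2.8,fy=2.8))
E
```

```text
time: 4.88
position: [0.4877, 0.1325, 0.1305]
tool_rot: [-0.124, 0.992, 0.0, -0.0]
ft_force: [0.9, -0.5, -0.2]
grip_width: 0.0002
grip_force: 0.1
4.88 [0.4877 0.1325 0.1305] f [ 0.9 -0.5 -0.2]
turn to align -7.585249299412333e-05
[-86, 62.5, 121] [ 0.007 -0.023  0.005]
```

View pics/s2.png

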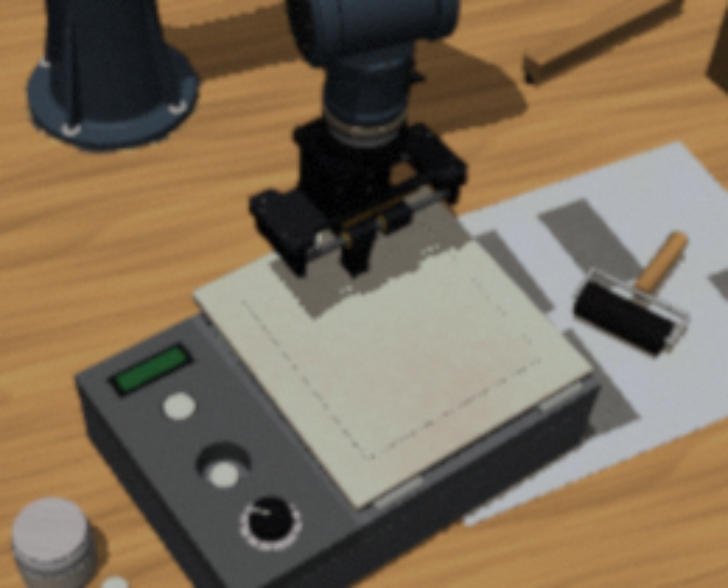

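```bash
python3 -m handwheel '[[0,0,0.008,0],[0,0,0.016,0],[0,0,0.016,0]]'; python3 -m handwheel '[[0,0,0.008,0],[0,0,0.012,0],[0,0,0.012,0]]'
```

```text
time: 5.18
position: [0.4878, 0.1324, 0.1257]
tool_rot: [-0.124, 0.992, -0.0, -0.0]
ft_force: [0.1, 0.3, 0.1]
grip_width: 0.0001
grip_force: 0.2
time: 5.43
position: [0.4877, 0.1325, 0.1221]
tool_rot: [-0.124, 0.992, -0.0, -0.0]
ft_force: [0.4, 0.4, 0.7]
grip_width: 0.0001
grip_force: 0.2
```

Run:
```python
from rig import vision,robot
import cv2,numpy as np
a=vision.camera('scene')['frame'][110:220,270:440,::-1];a=cv2.resize(a,(680,440),interpolation=cv2.INTER_CUBIC)
b=vision.camera('wrist')['frame'][::2,::2,::-1];
cv2.imwrite('pics/s3.png',a);cv2.imwrite('pics/w3.png',vision.camera('wrist')['frame'][:,:,::-1])
print(robot.get_obs()['ft_force'],robot.get_obs()['position'])
```

```text
[-0.30106024  0.21448004  0.02511627] [0.48809271 0.13258514 0.12231077]
```

View pics/s3.png

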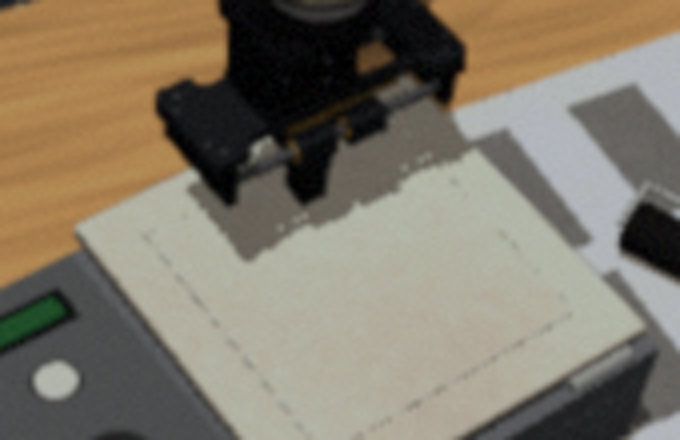

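View pics/w3.png

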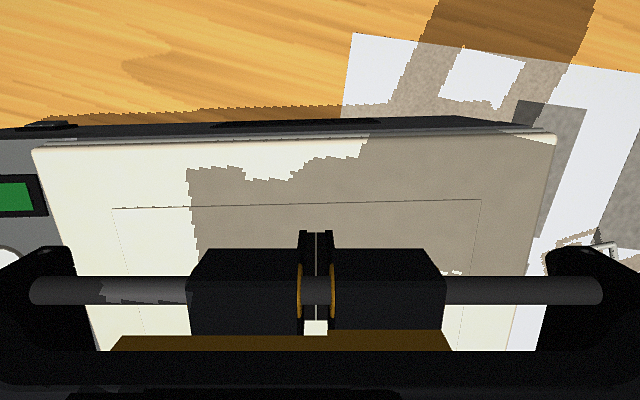

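```bash
for i in 1 2 3; do python3 -m handwheel '[[0,0,0.006,0],[0,0,0.01,0],[0,0,0.01,0]]' | egrep 'pos|ft_|time'; done
```

```text
time: 5.83
position: [0.4879, 0.1325, 0.1193]
ft_force: [-0.3, -0.9, 2.0]
time: 6.08
position: [0.4876, 0.1324, 0.1162]
ft_force: [-0.1, -0.5, 0.8]
time: 6.33
position: [0.4875, 0.1324, 0.1131]
ft_force: [0.5, 0.9, 0.5]
```

Run:
```python
from h import *
from rig import vision,robot
import cv2
p=np.load('p.npy'); C=np.load('scene.npz'); W=np.load('top.npz')
for a in (0,.05,.1,.2): print(a,[ (proj(c,U(p,lid(a,y))).round(1)).tolist() for c in(C,W) for y in(-72.5,197.5)])
q=robot.get_obs()['position'];print(q,proj(C,q-[0,0,.008]),proj(C,q))
a=vision.camera('scene')['frame'][120:210,280:440,::-1];a=cv2.resize(a,(720,405),interpolation=cv2.INTER_CUBIC)
b=vision.camera('top')['frame'][110:260,210:420,::-1];cv2.imwrite('pics/s4.png',np.vstack([a[:,:][:400], cv2.resize(b,(720,514))[300:500]]))
```

```text
0 [[290.0, 168.0], [372.1, 129.7], [354.1, 245.5], [248.4, 269.5]]
0.05 [[290.0, 164.9], [372.7, 126.5], [354.5, 244.9], [247.6, 269.2]]
0.1 [[290.0, 162.0], [373.5, 123.5], [354.7, 244.0], [246.6, 268.5]]
0.2 [[290.6, 156.5], [375.5, 117.7], [355.1, 241.3], [244.5, 266.4]]
[0.48753033 0.13243646 0.11312863] [345.7197111  164.58188415] [345.84596753 162.64583737]
```

View pics/s4.png

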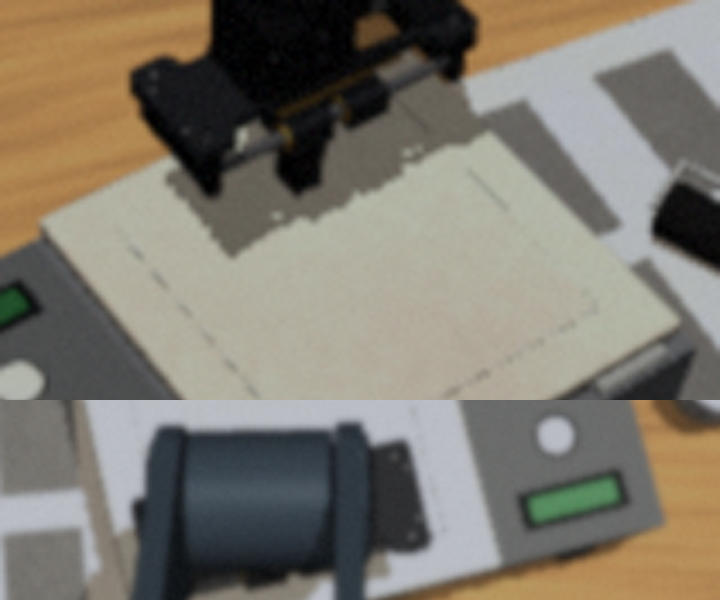

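```bash
for i in 1 2 3; do python3 -m handwheel '[[0,0,0.006,0],[0,0,0.01,0],[0,0,0.01,0]]' | egrep 'pos|ft_|time'; done
```

```text
time: 6.68
position: [0.488, 0.1325, 0.1103]
ft_force: [0.3, 0.9, 1.0]
time: 6.93
position: [0.4881, 0.1325, 0.1094]
ft_force: [-3.6, -0.6, 17.2]
time: 7.18
position: [0.4881, 0.1325, 0.1092]
ft_force: [-9.2, -1.9, 38.8]
```

```bash
python3 -m handwheel '[[0,0,-0.03,0],[0,0,-0.1,0],[0,0,-0.2,0],[0,0,-0.2,0],[0,0,-0.2,0]]'; python3 to.py '[[20,-137.5,160],[20,-137.5,110]]'
python3 - <<'E'
from rig import vision,robot
from h import *
import cv2
vision.camera('scene')
p=np.load('p.npy'); C=np.load('scene.npz')
for n in ('lid_edge','lid'):
  for r in vision.outline_of('scene',n)[:1]:
    m=r['mask']; ys,xs=np.where(m); i=xs.argmin(); print(n,r['conf'],m.sum(),'left',xs[i],ys[i],'top',ys.min(),xs[ys.argmin()],'right',xs.max(),ys[xs.argmax()],'bottom',ys.max(),xs[ys.argmax()])
for a in(0,.05): print([proj(C,U(p,lid(a,y,s))).round(1).tolist() for s in (268,0) for y in(-72.5,197.5)])
E
```

```text
time: 7.6
position: [0.4892, 0.1326, 0.1658]
tool_rot: [-0.124, 0.992, -0.0, 0.002]
ft_force: [-0.5, -1.4, 0.3]
grip_width: 0.0
grip_force: 0.0
7.6 [0.4892 0.1326 0.1658] f [-0.5 -1.4  0.3]
turn to align -4.904027266047494e-05
[20, -137.5, 160] [-0.342 -0.689 -0.005]
[20, -137.5, 110] [-0.341 -0.689  0.161]
lid_edge 0.61 8409 left 289 170 top 132 366 right 430 191 bottom 242 346
lid 0.82 8257 left 290 171 top 132 366 right 429 190 bottom 241 346
[[290.0, 168.0], [372.1, 129.7], [346.8, 240.8], [433.7, 192.5]]
[[290.0, 164.9], [372.7, 126.5], [347.0, 241.0], [433.9, 192.7]]
```

```bash
python3 -m handwheel '[[-0.05,-0.1,-0.01,0],[-0.1,-0.2,-0.01,0],[-0.15,-0.3,-0.01,0],[-0.2,-0.4,-0.01,0],[-0.25,-0.5,-0.01,0],[-0.3,-0.6,-0.01,0],[-0.34,-0.689,-0.005,0],[-0.34,-0.689,-0.005,0],[-0.34,-0.689,-0.005,0]]'; python3 to.py '[[20,-137.5,160],[20,-137.5,110]]'
python3 - <<'E'
from rig import vision,robot
from h import *
import cv2
from scipy.spatial.transform import Rotation as R
o=robot.get_obs(); w=vision.camera('wrist'); np.savez('w.npz',**w); cv2.imwrite('pics/w5.png',w['frame'][:,:,::-1])
for l in('well_mouth','start_key_top','stop_key_top','dial_mark'): print(l,[(r['point'],r['conf']) for r in vision.look_for('wrist',l)[:2]])
p=np.load('p.npy'); T=np.eye(4); T[:3,:3]=R.from_quat(o['tool_rot']).as_matrix(); T[:3,3]=o['position']
c=dict(K=w['K'],cam_to_world=T@w['hand_eye']); print(w['hand_eye'].round(3))
for k,P in dict(well=(20,-137.5,110),key=(20,-137.5,92),stop=(-55,-137.5,111),dial=(95,-137.5,128)).items(): print(k,proj(c,U(p,P)).round(1))
for d in (.008,0,-.015): print('tip',d,proj(c,o['position']-[0,0,d]))
s=vision.camera('scene')['frame'][120:270,230:400,::-1]; cv2.imwrite('pics/s5.png',cv2.resize(s,(680,600),interpolation=cv2.INTER_CUBIC))
print(proj(np.load('scene.npz'),o['position']-[0,0,.008]))
E
```

```text
time: 8.5
position: [0.6372, -0.044, 0.1637]
tool_rot: [-0.123, 0.992, 0.001, -0.002]
ft_force: [-0.4, -0.2, -0.2]
grip_width: 0.0007
grip_force: 0.0
8.5 [ 0.6372 -0.044   0.1637] f [-0.4 -0.2 -0.2]
turn to align -0.00047732699394461555
[20, -137.5, 160] [-0.008  0.003 -0.014]
[20, -137.5, 110] [-0.009  0.003  0.152]
well_mouth [([133.3, 442.7], 0.82), ([108.8, 312.1], 0.4)]
start_key_top [([197.2, 313.5], 0.73)]
stop_key_top [([109.1, 312.8], 0.96)]
dial_mark [([136.6, 516.3], 0.59)]
[[ 0.    -0.954 -0.299  0.082]
 [ 1.     0.001 -0.001 -0.001]
 [ 0.001 -0.299  0.954 -0.177]
 [ 0.     0.     0.     1.   ]]
well [318.  208.5]
key [317.8 201. ]
stop [318.  108.4]
dial [318.2 305.5]
tip 0.008 [316.99409672 229.30382673]
tip 0 [317.06545295 234.60984844]
tip -0.015 [317.2156785  245.78056168]
[298.41934395 212.94513864]
```

View pics/w5.png

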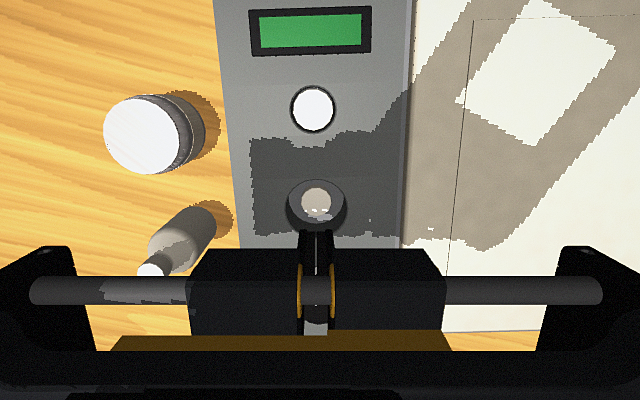

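View pics/s5.png

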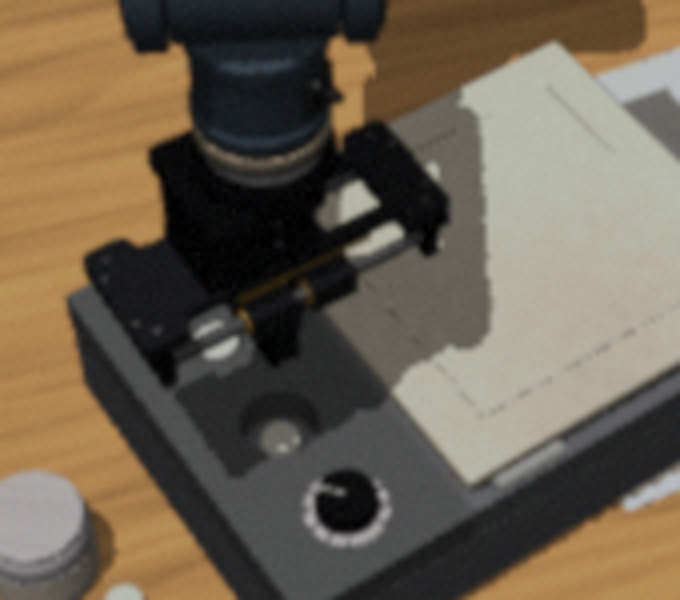

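```bash
python3 -m handwheel '[[-0.008,0,0.03,0],[-0.008,0,0.06,0],[-0.008,0,0.09,0],[-0.008,0,0.12,0],[-0.008,0,0.14,0],[-0.008,0,0.16,0],[-0.008,0,0.18,0],[-0.008,0,0.2,0],[-0.008,0,0.2,0]]'| egrep 'pos|ft_|time';for i in 1 2; do python3 -m handwheel '[[0,0,0.005,0],[0,0,0.01,0],[0,0,0.01,0]]' | egrep 'pos|ft_|time'; done
```

```text
time: 9.55
position: [0.639, -0.042, 0.1045]
ft_force: [-0.3, -0.3, -0.0]
time: 9.8
position: [0.64, -0.0422, 0.103]
ft_force: [-0.8, -0.1, -0.1]
time: 10.05
position: [0.6397, -0.0421, 0.0998]
ft_force: [0.7, 0.2, 0.2]
```

```bash
for i in 1 2 3; do python3 -m handwheel '[[0,0,0.004,0],[0,0,0.008,0],[0,0,0.008,0]]' | egrep 'pos|ft_|time'; done
```

```text
time: 10.3
position: [0.6397, -0.0421, 0.0973]
ft_force: [0.3, -0.3, -0.4]
time: 10.55
position: [0.6397, -0.0421, 0.0949]
ft_force: [-0.3, 1.3, 0.2]
time: 10.8
position: [0.6397, -0.0421, 0.0925]
ft_force: [0.3, 0.1, 0.6]
```

```bash
for i in 1 2 3 4; do python3 -m handwheel '[[0,0,0.005,0],[0,0,0.01,0],[0,0,0.01,0]]' | egrep 'pos|ft_|time'; done
```

```text
time: 11.05
position: [0.6396, -0.0421, 0.0894]
ft_force: [0.4, -0.1, 0.3]
time: 11.3
position: [0.6396, -0.0421, 0.0864]
ft_force: [0.8, -0.2, -0.3]
time: 11.55
position: [0.6396, -0.0421, 0.0834]
ft_force: [0.6, -0.4, 0.7]
time: 11.8
position: [0.6396, -0.0421, 0.0804]
ft_force: [-0.3, 0.9, -0.1]
```

```bash
for i in 1 2 3; do python3 -m handwheel '[[0,0,0.003,0],[0,0,0.006,0],[0,0,0.006,0]]' | egrep 'pos|ft_|time'; done
```

```text
time: 12.05
position: [0.6398, -0.0421, 0.0788]
ft_force: [-0.7, -0.2, 0.9]
time: 12.3
position: [0.64, -0.0422, 0.0772]
ft_force: [-0.1, -1.3, 1.7]
time: 12.55
position: [0.6399, -0.0422, 0.0755]
ft_force: [0.2, -0.1, 2.6]
```

```bash
for i in 1 2 3; do python3 -m handwheel '[[0,0,0.003,0],[0,0,0.005,0],[0,0,0.005,0]]' | egrep 'pos|ft_|time'; done
```

```text
time: 12.8
position: [0.64, -0.0422, 0.074]
ft_force: [-0.7, -0.4, 3.2]
time: 13.05
position: [0.64, -0.0422, 0.0726]
ft_force: [-1.1, 0.3, 4.4]
time: 13.3
position: [0.64, -0.0422, 0.0724]
ft_force: [-3.0, 0.3, 10.5]
```

```bash
python3 -m handwheel '[[0,0,0.001,0],[0,0,0.001,0],[0,0,-0.03,0],[0,0,-0.1,0],[0,0,-0.2,0],[0,0,-0.33,0],[0,0,-0.46,0],[0,0,-0.5,0],[0,0,-0.5,0],[0,0,-0.5,0]]'
python3 - <<'E'
from rig import vision
import cv2
cv2.imwrite('pics/end.png',vision.camera('wrist')['frame'][:,:,::-1])
E
```

```text
time: 14.13
position: [0.6398, -0.0421, 0.221]
tool_rot: [-0.124, 0.992, -0.0, 0.0]
ft_force: [0.5, -0.0, -0.1]
grip_width: 0.0006
grip_force: 0.0
```

View pics/end.png

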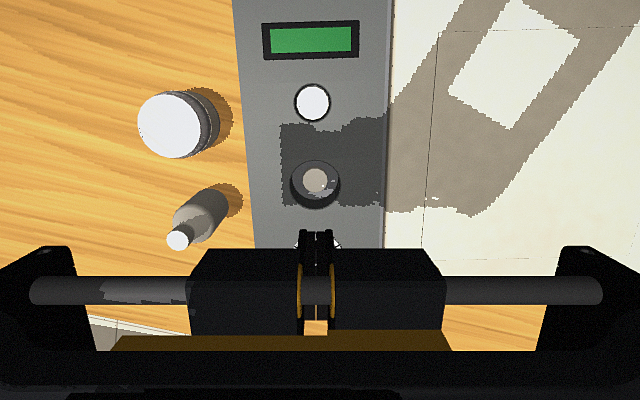

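The picture shows the key up in its well at (180, 316), the lid shut at the right, the tin and bottle undisturbed, and the arm clear.

```bash
python3 -c "
from rig import job
print(job.hand_in())"
```

```text
the job is handed in; nothing more can be done
None
```

I pushed the lid shut with the closed fingertips, pressed the start key to its stop and let it come back up, and handed the job in at about 14 s; the hand-in gave no verdict.

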